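# Unnest two drying beakers

## Task

Two rinsed beakers were hung one over the other on a single peg of the drying stand, so they will not dry. Lift the large outer beaker straight up off the smaller one, which must stay hanging on its own peg, then hang the large one mouth down on the stand's empty peg, lowering it gently until it rests there before you let go. Leave the other things alone.

Things in the scene. Friction and masses are not known exactly. Their poses are not given: they have to be found in the camera images.
- large_beaker_centre (a point): Centre (on the axis, half-way up) of the large white plastic beaker, hung mouth down over the small one, 60 g. Straight round wall 66 mm outside, 61 mm inside, 92 mm high; rolled rim at the bottom 70 mm across, 75 mm over the spout. Closed base at the top, 3 mm thick: its inner face 43 mm and its top 46 mm above this point, the mouth 46 mm below. z: its axis, up to the base; x: to the spout.
- small_beaker_centre (a point): Centre of the slimmer, taller white beaker (52 mm outside, 108 mm high, 45 g) hanging loose on its peg inside the large one; its lowest 19 mm show below. 3 mm of play all round between the walls; it reaches 89 mm up inside the large one, which is free only after rising straight up by more than that. Tilting or moving the large one sideways sooner tips or drags it. z: its axis, up.
- loaded_peg (a point): Middle of the flat top of the peg that carries the pair. All four pegs are alike: upright 9 mm steel rod, grey plastic cap 24 mm across, top 160 mm above the bench. They stand at the corners of a 140 mm square on a steel drip tray (300 x 300 mm, rim 28 mm above the bench); x and y of this point run along the sides of the square, z up. Fixed.
- empty_peg (a point): Middle of the flat top of the one peg with nothing on it, 160 mm above the bench; same shape and axes as loaded_peg. Fixed. When the large beaker hangs home on it, the beaker's centre lies 43 mm below this point.
- tall_beaker_centre (a point): Centre of a lone tall beaker, same make as the small one (52 mm diameter, 108 mm high), hanging mouth down on another peg, its top 163 mm above the bench. To be left alone.
- steel_cup_centre (a point): Centre of a squat steel cup (82 mm diameter, 88 mm over the rim, 70 mm high) hanging mouth down on the remaining peg, its top 163 mm above the bench. To be left alone.
- scrub_brush_centre (a point): Centre of a wooden scrubbing brush, 150 x 46 x 38 mm, lying on the bench beside the stand. To be left alone.
- specimen_centre (a point): A white cast ceramic specimen like a piece of backbone, 120 mm long, 62 mm wide, 52 mm high, on the bench on the other side of the stand; point on its middle 22 mm above the bench. To be left alone.
Things that resemble listed ones, but are neither listed nor needed, are in the scene too. Leave any blue or orange look-alike of the part that bears large_beaker_centre alone.

How it is judged (in metres and radians):
On the way, in this order (a step that is already met when the one before it is completed fails the run):
1. the large beaker is lifted until its rim is above the small beaker's top, the small one still hanging on its peg (z of large_beaker_centre in the frame of loaded_peg above 0.049 m and horizontal distance between small_beaker_centre and loaded_peg below 0.025 m and z of small_beaker_centre in the frame of loaded_peg between -0.059 and -0.043 m), for 0.1 s.
2. the large beaker is lowered, still in the fingers, until its base is within 8 mm of resting on the empty peg (horizontal distance between large_beaker_centre and empty_peg below 0.025 m and z of large_beaker_centre in the frame of empty_peg between -0.051 and -0.035 m and contact force between the fingers and large_beaker above 0.3 N), for 0.1 s.
At the end, for the whole second after the job is handed in: The large beaker hangs mouth down and at rest on the formerly empty peg: its axis within 25 mm of the peg's, its height within 8 mm of hanging home, tilted less than 0.2 rad. The small beaker hangs at rest on its own peg to the same tolerances (horizontal distance between large_beaker_centre and empty_peg below 0.025 m and z of large_beaker_centre in the frame of empty_peg between -0.051 and -0.035 m and horizontal distance between small_beaker_centre and loaded_peg below 0.025 m and z of small_beaker_centre in the frame of loaded_peg between -0.059 and -0.043 m and angle between each of large_beaker_centre, small_beaker_centre's own z axis and vertical below 0.2 rad and linear speed of each of large_beaker, small_beaker below 0.03 m/s); the robot touches nothing.
It fails at once if the small beaker is lifted more than 15 mm off its peg (z of small_beaker_centre in the frame of loaded_peg above -0.036 m).
It fails at once if the lone tall beaker is moved more than 25 mm (distance of tall_beaker_centre from where it was at the start of the episode above 0.025 m).
It fails at once if the steel cup is moved more than 25 mm (distance of steel_cup_centre from where it was at the start of the episode above 0.025 m).
It fails at once if the scrubbing brush is moved more than 25 mm (distance of scrub_brush_centre from where it was at the start of the episode above 0.025 m).
It fails at once if the cast specimen is moved more than 25 mm (distance of specimen_centre from where it was at the start of the episode above 0.025 m).
It also fails if it takes over 45 s, if anything falls off the work surface, if the arm or the gripper's body presses on something with over 40 N, if the wrist force passes 120 N, or if a joint passes its speed limit or range.

## Robot

A 6-joint arm with a two-finger parallel gripper is mounted at the origin on the work surface. World frame = base frame: x ahead of the robot, y to its left, z up, the work surface at z = 0. Lengths are in mm, angles in rad, forces in N, time in s.
With the tool pointing down it reaches from about 350 to 925 mm from the base axis. Payload 6.4 kg.
Tool frame: the origin (TCP) lies midway between the tips of the shut fingers; the grasp point (between the pads) lies 19 mm behind it; z points along the fingers, x is the direction in which the jaws open and shut, and the axes are right-handed (so a half turn about z gives the same grasp; the last joint's range is limited). The gripper opens to 94 mm and grips with 3 to 60 N. Pads are 16 mm wide; open, the fingers measure 119 mm over their backs; the gripper's body (75 mm by 177 mm) begins 78 mm behind the grasp point.
Start: joints at [1.073, 0.245, 1.558, -0, 1.339, -0.174], TCP at [206.809, 616.233, 174.055] pointing down, gripper open.
Joint ranges: [-3.13, 3.13], [-1.02, 2.26], [0.13, 2.54], [-0.95, 4.09], [0.21, 2.88], [-2.74, 2.74]. Speed limits (rad/s): [2.57, 2.57, 3.14, 3.14, 3.14, 3.14].

## Interface

Orientations are given as a rotation vector (axis times angle).
In Python, from plant import telemetry, vision, arm gives the robot as it stands.
- The arm moves only by the shell command python3 -m creep 'ROWS' [FORCE]. ROWS is JSON, a list of rows, each a list of 7 numbers: the shift along the tool's x, y, z in m, then the turn, a rotation vector about the tool's x, y, z in units of 10 degrees (1.0 is 10 degrees), then the closure, from -1 (fully open) to 1 (shut). A call has 1 to 10 rows; each row is the pose to reach, as a shift and turn from the pose commanded when the call began, along the tool's axes at that moment; what a row does not reach only later rows make up. A row lasts 1/8 s, in which the tool goes at most 62.5 mm and 10.7 degrees, less where a joint would pass 70% of its speed; a pose out of reach is approached as far as the arm can. A call with a gripper value outside its range is refused whole. The fingers move at their own pace and stop on an object; FORCE is the grip in N (left out, the last holds). Time passes only in rows, so rows that repeat a pose let the fingers close. It gives the time, the measured TCP pose, the force and the opening at its end, in the units of the state.
- telemetry.observe(): the state, without advancing time (a new reading comes with each control period).
- vision.grab_frame(name): name is "scene" or "top"; returns the picture (480x640x3 uint8, blue, green, red); there is no depth.
- vision.camera_info(name): a dict with "camera_matrix" (3x3 intrinsics, pixels), "D" ([k1, k2, p1, p2, k3] as OpenCV has them; the pictures are not rectified), "origin" and "orientation" of the camera in the world. Camera axes: x right, y up, looking along -z (the intrinsics and any distortion apply to the point x, -y, -z); pixel columns grow to the right and rows downward; lengths in mm; the calibration is good to about 2 mm. A picture is of the moment at which its call begins. camera_info takes no time and is no camera call.
- arm.sign_off(): hands the job in, once; it reports no verdict.
The state is a dict: "time_s": time; "q": joint angles; "qd": joint speeds; "joint_efforts": joint torques, N m; "eef_pos": TCP position; "orientation": TCP orientation; "force": force on the tool from outside, world axes, zero at the start; "moment": the same for the moment, N m; "grip_width": finger opening in mm.
Only numpy, scipy, OpenCV 4.12 (cv2) and the standard library are available. Lean on these libraries where they do the work, as an engineer would, in place of code of your own. Each camera call takes 0.05 s, during which the arm holds its last target.

## Working session

There is one attempt and no reset: what is moved stays moved. The work goes in short steps, Python scripts to look and compute and a shell command to move; the robot and the scene stay as the last step left them, time stands still between calls to the robot, and variables do not carry over. Pictures are saved under pics/ and viewed, and the job is handed in when it is done.

```bash
mkdir -p pics; ls; python3 - <<'E'
from plant import telemetry, vision
import cv2
for n in("scene","top"):
    im=vision.grab_frame(n); cv2.imwrite(f"pics/{n}0.png",im); print(n,vision.camera_info(n))
print(telemetry.observe())
E
```

```text
pics
scene {'camera_matrix': array([[466.91854778,   0.        , 322.62496143],
       [  0.        , 466.91854778, 238.14651645],
       [  0.        ,   0.        ,   1.        ]]), 'D': array([-0.02221644,  0.        ,  0.        ,  0.        ,  0.        ]), 'origin': array([1242.49673851, -287.63079877,  632.32608764]), 'orientation': array([0.85060865, 0.54588129, 1.00061794])}
top {'camera_matrix': array([[624.26638945,   0.        , 326.60435146],
       [  0.        , 624.26638945, 250.46872024],
       [  0.        ,   0.        ,   1.        ]]), 'D': array([0.07039286, 0.        , 0.        , 0.        , 0.        ]), 'origin': array([ 493.33233717,   47.44799023, 1520.07275515]), 'orientation': array([ 0.019847  , -0.02360582, -1.56012982])}
{'time_s': 0.1, 'q': array([ 1.07290753e+00,  2.45706275e-01,  1.55887778e+00,  5.28688143e-08,
        1.33871683e+00, -1.74080691e-01]), 'qd': array([-0.00094548, -0.00307134, -0.00174436, -0.00039987,  0.00018948,
       -0.00054904]), 'joint_efforts': array([ 1.57587179e-03, -4.16914308e+01, -3.15526128e+01,  6.86529139e-02,
        3.09959427e-02, -9.53734661e-05]), 'eef_pos': array([206.51142266, 615.69696685, 173.08759399]), 'orientation': array([ 2.54987774e+00,  1.83386480e+00, -2.41629347e-03]), 'force': array([0.23821721, 0.78082587, 0.57074052]), 'moment': array([ 0.0138273 , -0.01268823,  0.00842754]), 'grip_width': 93.62109945568238}
```

View pics/scene0.png

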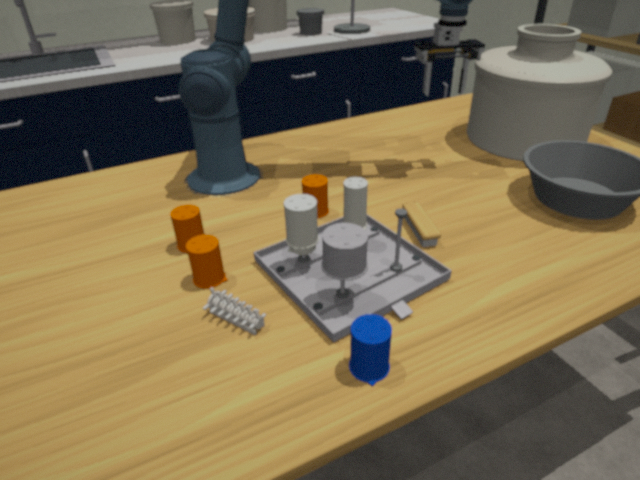

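View pics/top0.png

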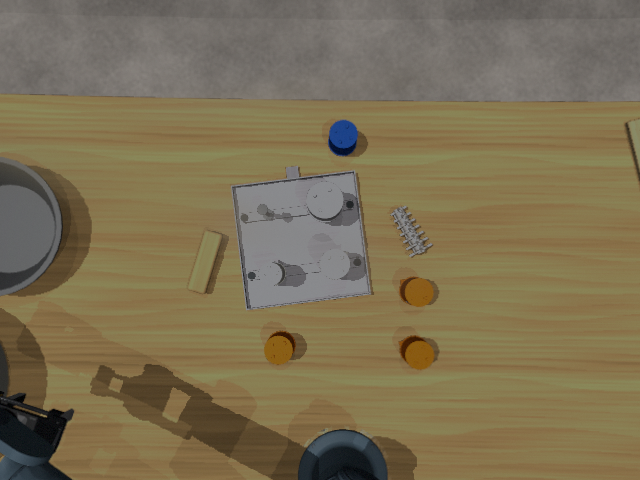

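The scene view shows these things that could be taken for the large beaker:
- White beaker at scene (301,222), top (335,264), with a narrower piece showing below its rim.
- Lone slim white beaker at scene (355,202).
- Steel cup at scene (345,250), top (325,201).
- Orange beakers at scene (187,228), (206,262) and (315,195).
- Blue beaker at scene (370,348).

I choose the white one at (301,222). The empty peg is at scene (401,213). Next I check that choice in close crops.

```bash
python3 - <<'E'
import cv2, numpy as np
s=cv2.imread("pics/scene0.png"); t=cv2.imread("pics/top0.png")
a=cv2.resize(s[170:310,250:450],None,fx=4,fy=4,interpolation=cv2.INTER_CUBIC)
b=cv2.resize(t[165:315,225:385],None,fx=4,fy=4,interpolation=cv2.INTER_CUBIC)
cv2.imwrite("pics/cs.png",a);cv2.imwrite("pics/ct.png",b[:600])
E
```

```text
(no output)
```

View pics/cs.png

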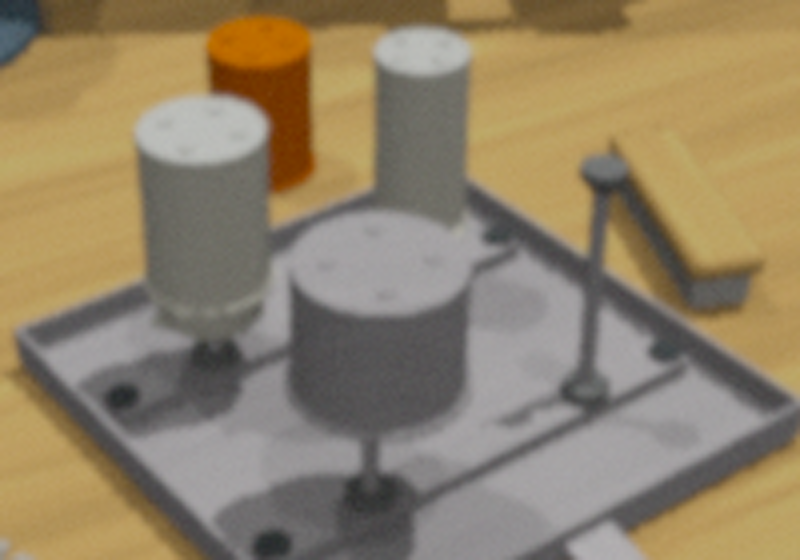

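View pics/ct.png

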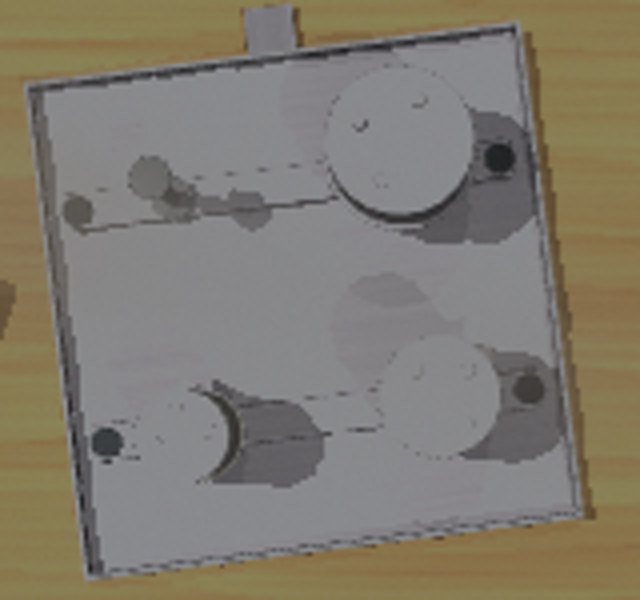

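The crop confirms the choice. The white beaker at scene (301,203) has a wider wall with a narrower one below its rim. The empty peg cap is at scene (401,212), top (262,209). Next I measure both from the two views.

```bash
cat > h.py <<'E'
import cv2, numpy as np
from scipy.spatial.transform import Rotation as R
from plant import vision
CI={n:vision.camera_info(n) for n in("scene","top")}
def ray(n,uv):
    c=CI[n]; p=cv2.undistortPoints(np.array([[uv]],float),c["camera_matrix"],c["D"])[0,0]
    d=R.from_rotvec(c["orientation"]).apply([p[0],-p[1],-1]); return c["origin"],d/np.linalg.norm(d)
def plane(n,uv,z):
    o,d=ray(n,uv); return o+d*(z-o[2])/d[2]
def tri(us,ut):
    (a,d),(b,e)=ray("scene",us),ray("top",ut)
    s=np.linalg.lstsq(np.c_[d,-e],b-a,rcond=None)[0]
    p,q=a+s[0]*d,b+s[1]*e; return (p+q)/2,np.linalg.norm(p-q)
def proj(n,P):
    c=CI[n]; r=R.from_rotvec(c["orientation"]).inv(); q=r.apply(np.atleast_2d(P)-c["origin"])*[1,-1,-1]
    return cv2.projectPoints(q.reshape(-1,1,3),np.zeros(3),np.zeros(3),c["camera_matrix"],c["D"])[0][:,0]
E
python3 - <<'E'
from h import *
s=cv2.imread("pics/scene0.png"); t=cv2.imread("pics/top0.png")
g=cv2.cvtColor(s,cv2.COLOR_BGR2GRAY); hsv=cv2.cvtColor(s,cv2.COLOR_BGR2HSV)
m=((g>165)&(hsv[...,1]<50)).astype(np.uint8); m[:180]=0;m[:,:280]=0;m[230:]=0;m[:,375:]=0
m=cv2.morphologyEx(m,cv2.MORPH_OPEN,np.ones((3,3)))
for c in cv2.findContours(m,0,1)[0]:
    if len(c)>8: print("scene",cv2.fitEllipse(cv2.convexHull(c)),cv2.contourArea(c))
gt=cv2.cvtColor(t,cv2.COLOR_BGR2GRAY)
G=cv2.resize(gt[165:315,225:385],None,fx=4,fy=4,interpolation=cv2.INTER_CUBIC)
for r0,r1,mr in((55,66,1),(66,80,1),(44,56,1),(17,24,1)):
    H=cv2.HoughCircles(G,cv2.HOUGH_GRADIENT,1,60,param1=60,param2=14,minRadius=r0,maxRadius=r1)
    if H is not None:print("top",[(x/4+225-.375,y/4+165-.375,r/4) for x,y,r in H[0][:4]])
for z,uts,us in((163,(335,264.2),(301,202.7)),(160,(262.2,209),(401,211.8))):
    print(tri(us,uts),plane("top",uts,z),plane("scene",us,z))
E
```

```text
scene ((299.5411376953125, 201.84703063964844), (15.978108406066895, 31.70096206665039), 88.6102294921875) 371.0
scene ((355.3665466308594, 182.05804443359375), (10.904069900512695, 22.85935401916504), 89.5318603515625) 134.0
top [(np.float32(325.0), np.float32(204.25), np.float32(16.35)), (np.float32(340.75), np.float32(186.75), np.float32(15.8))]
top [(np.float32(324.75), np.float32(202.25), np.float32(18.2)), (np.float32(265.0), np.float32(274.25), np.float32(16.75))]
top [(np.float32(269.25), np.float32(273.5), np.float32(12.4)), (np.float32(348.0), np.float32(212.25), np.float32(11.65)), (np.float32(322.5), np.float32(207.5), np.float32(12.975)), (np.float32(248.0), np.float32(197.0), np.float32(13.575))]
top [(np.float32(261.5), np.float32(209.25), np.float32(5.3)), (np.float32(359.25), np.float32(261.0), np.float32(5.575))]
(array([501.95277542,  27.32346217, 162.28039783]), np.float64(3.275172218878086)) [501.29398455  25.83371379 163.        ] [503.77170584  28.32639812 163.        ]
(array([620.45918824, 186.37479783, 157.64498718]), np.float64(0.8502781753875642)) [620.00748968 185.77459768 160.        ] [623.69655888 184.43315799 160.        ]
```

```bash
cat >> h.py <<'E'
from plant import telemetry
def to(target):
    o=telemetry.observe(); r=R.from_rotvec(o["orientation"])
    print("t",o["time_s"],"pos",o["eef_pos"].round(1),"yaw",np.degrees(r.as_euler("ZYX")).round(1),"F",o["force"].round(2),"w",round(o["grip_width"],1))
    print("shift tool m",(r.inv().apply(np.array(target)-o["eef_pos"])/1000).round(4))
E
python3 - <<'E'
from h import *
L=tri((300.3,202.1),(334.75,263.9)); P=tri((400.9,211.6),(261.9,208.9)); print(L,P,np.hypot(*(P[0]-L[0])[:2]))
print(plane("top",(334.75,263.9),166),plane("scene",(300.3,202.1),166))
# cup and tall tops as a check of the square
C=plane("top",(324.8,200.4),163);print(C, C-L[0], P[0]-C)
to([206.5,615.7,240]); to([501,26.5,240]); to([621,186,240])
E
```

```text
(array([502.16773054,  26.93651481, 163.92360571]), np.float64(1.1739530349956844)) (array([620.40947032, 186.64320525, 158.03013661]), np.float64(0.02734058534944955)) 198.7142068348315
[501.92100134  26.43019179 166.        ] [505.69293852  26.07351461 166.        ]
[640.02461061  49.47237443 163.        ] [137.85688007  22.53585962  -0.92360571] [-19.61514029 137.17083082  -4.96986339]
t 0.1 pos [206.5 615.7 173.1] yaw [ 7.14e+01  1.00e-01 -1.80e+02] F [0.24 0.78 0.57] w 93.6
shift tool m [-0.0001 -0.     -0.0669]
t 0.1 pos [206.5 615.7 173.1] yaw [ 7.14e+01  1.00e-01 -1.80e+02] F [0.24 0.78 0.57] w 93.6
shift tool m [-0.465   0.4666 -0.0663]
t 0.1 pos [206.5 615.7 173.1] yaw [ 7.14e+01  1.00e-01 -1.80e+02] F [0.24 0.78 0.57] w 93.6
shift tool m [-0.2756  0.5296 -0.0666]
```

Heights are 163.9 mm for the beaker top (text 166) and 158.0 mm for the peg (text 160), and the peg diagonal is 198.7 mm against 198.0. All are consistent within calibration. Now I move above the beaker.

```bash
python3 -m creep '[[0,0,-0.04,0,0,0,-1],[-0.03,0.03,-0.066,0,0,0,-1],[-0.07,0.07,-0.066,0,0,0,-1],[-0.11,0.11,-0.066,0,0,0,-1],[-0.15,0.15,-0.066,0,0,0,-1],[-0.19,0.19,-0.066,0,0,0,-1],[-0.23,0.23,-0.066,0,0,0,-1],[-0.27,0.27,-0.066,0,0,0,-1],[-0.31,0.31,-0.066,0,0,0,-1],[-0.35,0.35,-0.066,0,0,0,-1]]'
python3 -m creep '[[-0.04,0.04,0,0,0,0,-1],[-0.08,0.08,0,0,0,0,-1],[-0.1,0.1,0,0,0,0,-1],[-0.113,0.114,0,0,0,0,-1],[-0.115,0.1165,0,0,0,0,-1],[-0.115,0.1165,0,0,0,0,-1],[-0.115,0.1165,0,0,0,0,-1]]'
python3 - <<'E'
from h import *
to([502,26.7,122])
for n in("scene","top"): cv2.imwrite(f"pics/{n}1.png",vision.grab_frame(n))
s=cv2.imread("pics/scene1.png"); t=cv2.imread("pics/top1.png")
cv2.imwrite("pics/c1.png",np.hstack([cv2.resize(s[130:280,220:420],None,fx=2,fy=2),cv2.resize(t[190:340,250:420],None,fx=2,fy=2)]))
E
```

```text
time_s: 1.35
eef_pos: [427.5, 171.3, 239.8]
orientation: [-2.55, -1.834, 0.0]
force: [0.5, -0.0, 0.2]
grip_width: 94.2
time_s: 2.22
eef_pos: [500.8, 27.9, 240.1]
orientation: [-2.549, -1.836, -0.0]
force: [-0.7, -0.8, 0.6]
grip_width: 93.8
t 2.225 pos [500.8  27.9 240.1] yaw [  71.5   -0.  -180. ] F [-0.67 -0.76  0.59] w 93.8
shift tool m [-0.0008  0.0015  0.1181]
```

View pics/c1.png

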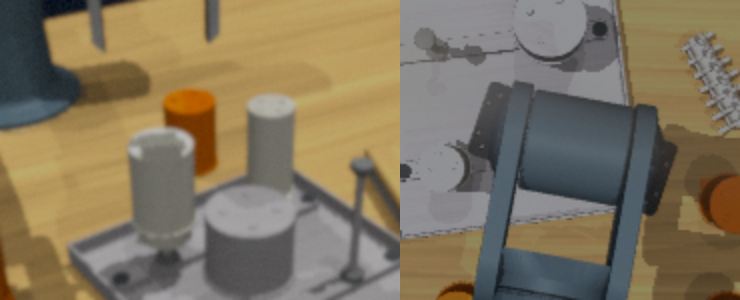

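The fingertips are at about scene (269,154) and (326,150), to left and right of the beaker, and clear above it. I check the scene camera against the known TCP.

```bash
python3 - <<'E'
from h import *
o=telemetry.observe(); r=R.from_rotvec(o["orientation"])
for x in(-47,-59,47,59): print(x,proj("scene",o["eef_pos"]+r.apply([x,0,0])).round(1))
s=cv2.imread("pics/scene1.png")
cv2.imwrite("pics/c2.png",cv2.resize(s[120:170,250:350],None,fx=8,fy=8,interpolation=cv2.INTER_CUBIC))
E
```

```text
-47 [[273.4 169. ]]
-59 [[267.  169.6]]
47 [[322.7 164.9]]
59 [[328.9 164.3]]
```

View pics/c2.png

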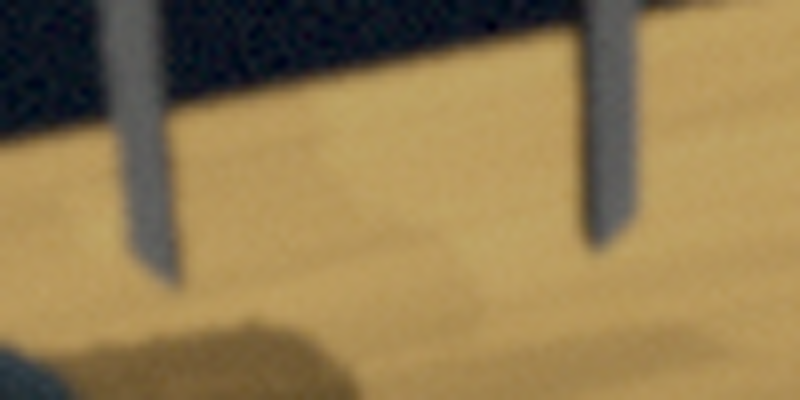

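Horizontally the tips agree: midpoint 298.4 px against 298.1 predicted. Vertically they sit about 13 px higher than the TCP projection, so the open fingers may be shorter along z than the shut ones. I descend part way and re-measure.

```bash
python3 -m creep '[[-0.0008,0.0015,0.03,0,0,0,-1],[-0.0008,0.0015,0.06,0,0,0,-1],[-0.0008,0.0015,0.09,0,0,0,-1],[-0.0008,0.0015,0.115,0,0,0,-1],[-0.0008,0.0015,0.115,0,0,0,-1]]'
python3 - <<'E'
from h import *
to([502,26.7,122])
s=vision.grab_frame("scene"); cv2.imwrite("pics/scene3.png",s)
o=telemetry.observe(); r=R.from_rotvec(o["orientation"])
for x in(-47,47): print(x,proj("scene",o["eef_pos"]+r.apply([x,0,0])).round(1))
cv2.imwrite("pics/c3.png",cv2.resize(s[130:280,220:420],None,fx=4,fy=4,interpolation=cv2.INTER_CUBIC))
E
```

```text
time_s: 2.95
eef_pos: [500.5, 26.4, 123.2]
orientation: [-2.547, -1.833, 0.005]
force: [0.1, -1.2, 1.0]
grip_width: 94.2
t 2.95 pos [500.5  26.4 123.2] yaw [  71.5    0.  -179.8] F [ 0.1  -1.24  0.97] w 94.2
shift tool m [0.0007 0.0013 0.0012]
-47 [[277.4 221. ]]
47 [[323.4 216.6]]
```

View pics/c3.png

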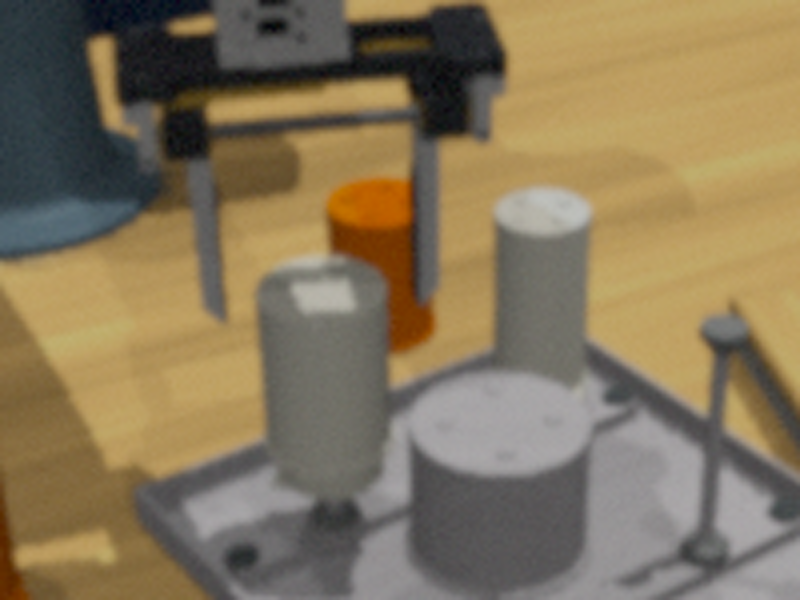

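```bash
python3 - <<'E'
from h import *
o=telemetry.observe(); r=R.from_rotvec(o["orientation"]); print(o["time_s"],o["eef_pos"])
for x,uv in((-47,(275.4,210)),(47,(326.3,205.5))):
  for dz in(0,-10,-20,-30,-40): print(x,dz,uv,proj("scene",o["eef_pos"]+r.apply([x,0,dz])).round(1), proj("scene",o["eef_pos"]+r.apply([x*1.1,0,dz])).round(1))
t=vision.grab_frame("top");cv2.imwrite("pics/t3.png",cv2.resize(t[200:330,260:420],None,fx=4,fy=4))
for z in(200,250,300): print(proj("top",[500.5,26.4,z]))
E
```

```text
3.0 [501.83842356  26.1279401  124.87689583]
-47 0 (275.4, 210) [[277.4 221. ]] [[275.1 221.2]]
-47 -10 (275.4, 210) [[277.  216.8]] [[274.7 217. ]]
-47 -20 (275.4, 210) [[276.6 212.6]] [[274.3 212.8]]
-47 -30 (275.4, 210) [[276.3 208.3]] [[273.9 208.5]]
-47 -40 (275.4, 210) [[275.9 203.9]] [[273.5 204.1]]
47 0 (326.3, 205.5) [[323.4 216.6]] [[325.6 216.3]]
47 -10 (326.3, 205.5) [[323.3 212.4]] [[325.6 212.2]]
47 -20 (326.3, 205.5) [[323.2 208.2]] [[325.5 207.9]]
47 -30 (326.3, 205.5) [[323.1 203.9]] [[325.4 203.7]]
47 -40 (326.3, 205.5) [[323.  199.6]] [[325.3 199.4]]
[[335.00812898 264.47307229]]
[[335.40140207 264.34371233]]
[[335.82690339 264.20375265]]
```

View pics/t3.png

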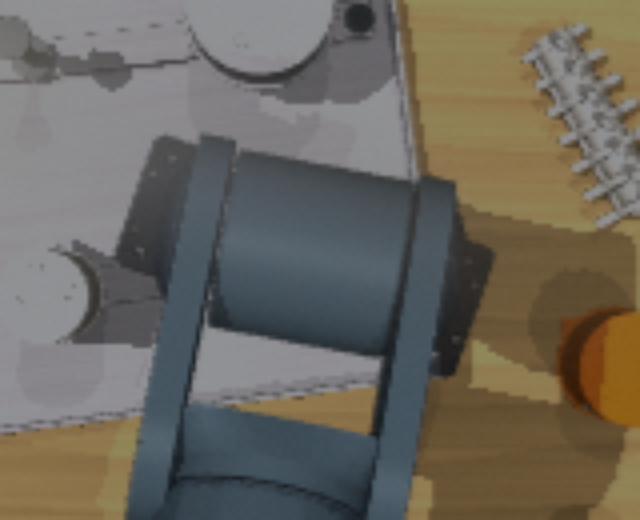

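Both views put the hand centred over the beaker, and the open tips sit about 26 mm short of the TCP, near z≈150. I go 25 mm lower (gripper body still at about 195, above the 166 top) and close gently.

```bash
python3 -m creep '[[0,0,0.012,0,0,0,-1],[0,0,0.025,0,0,0,-1],[0,0,0.025,0,0,0,-1],[0,0,0.025,0,0,0,-1]]'
python3 - <<'E'
from h import *
to([502,26.7,100])
s=vision.grab_frame("scene"); cv2.imwrite("pics/c4.png",cv2.resize(s[130:280,220:420],None,fx=4,fy=4,interpolation=cv2.INTER_CUBIC))
E
```

```text
time_s: 3.55
eef_pos: [502.3, 25.7, 100.0]
orientation: [-2.55, -1.834, 0.0]
force: [-0.3, 0.6, -0.4]
grip_width: 93.7
t 3.55 pos [502.3  25.7 100. ] yaw [  71.4    0.  -180. ] F [-0.28  0.56 -0.45] w 93.7
shift tool m [ 0.0008 -0.0006  0.    ]
```

View pics/c4.png

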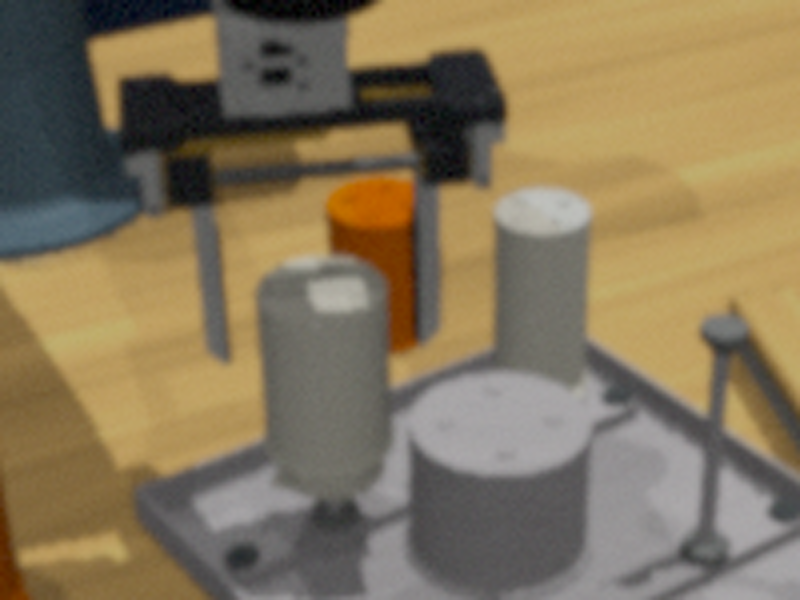

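```bash
python3 -m creep '[[0.0005,-0.0006,0,0,0,0,0],[0.0005,-0.0006,0,0,0,0,0.2],[0.0005,-0.0006,0,0,0,0,0.4],[0.0005,-0.0006,0,0,0,0,0.5],[0.0005,-0.0006,0,0,0,0,0.5],[0.0005,-0.0006,0,0,0,0,0.5]]' 10
python3 - <<'E'
from h import *
to([502,26.7,100])
s=vision.grab_frame("scene"); cv2.imwrite("pics/c5.png",cv2.resize(s[130:280,220:420],None,fx=4,fy=4,interpolation=cv2.INTER_CUBIC))
E
```

```text
time_s: 4.35
eef_pos: [501.9, 26.4, 100.1]
orientation: [2.55, 1.834, 0.0]
force: [-0.8, 0.8, -0.2]
grip_width: 66.3
t 4.35 pos [501.9  26.4 100.1] yaw [ 71.4  -0.  180. ] F [-0.79  0.76 -0.24] w 66.3
shift tool m [ 0.0003 -0.      0.0001]
```

View pics/c5.png

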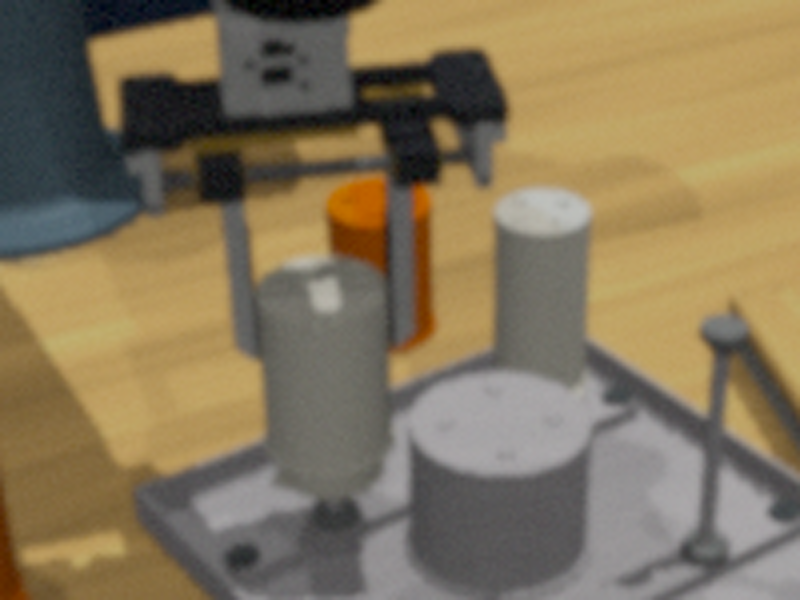

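The grip is at 66.3 mm, the full diameter. I lift straight up, a first part then a look.

```bash
python3 -m creep '[[0,0,-0.005,0,0,0,0.5],[0,0,-0.012,0,0,0,0.5],[0,0,-0.02,0,0,0,0.5],[0,0,-0.028,0,0,0,0.5],[0,0,-0.035,0,0,0,0.5],[0,0,-0.035,0,0,0,0.5]]'
python3 - <<'E'
from h import *
to([501.9,26.4,225])
s=vision.grab_frame("scene"); cv2.imwrite("pics/c6.png",cv2.resize(s[130:280,220:420],None,fx=4,fy=4,interpolation=cv2.INTER_CUBIC))
E
```

```text
time_s: 5.15
eef_pos: [502.4, 26.3, 135.9]
orientation: [2.55, 1.834, 0.002]
force: [0.7, -0.2, -0.7]
grip_width: 66.3
t 5.15 pos [502.4  26.3 135.9] yaw [ 71.4  -0.  179.9] F [ 0.74 -0.21 -0.7 ] w 66.3
shift tool m [-0.0001 -0.0004 -0.0891]
```

View pics/c6.png

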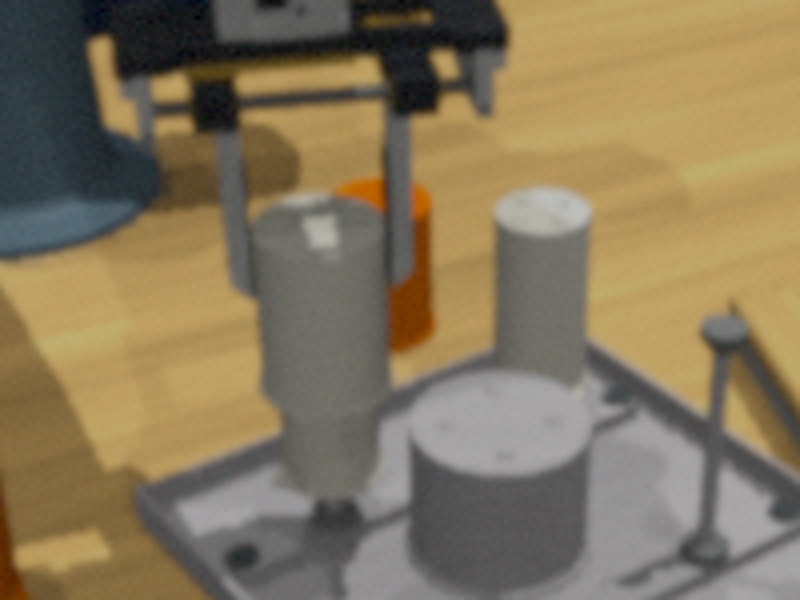

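The large beaker rises (its mouth is at crop (325,400)) and the small one stays on its peg. I continue up.

```bash
python3 -m creep '[[0,0,-0.012,0,0,0,0.5],[0,0,-0.024,0,0,0,0.5],[0,0,-0.036,0,0,0,0.5],[0,0,-0.048,0,0,0,0.5],[0,0,-0.06,0,0,0,0.5],[0,0,-0.072,0,0,0,0.5],[0,0,-0.084,0,0,0,0.5],[0,0,-0.09,0,0,0,0.5],[0,0,-0.09,0,0,0,0.5]]'
python3 - <<'E'
from h import *
to([501.9,26.4,225])
to([620.7,186.3,225])
s=vision.grab_frame("scene"); cv2.imwrite("pics/scene7.png",s);cv2.imwrite("pics/c7.png",cv2.resize(s[100:280,220:420],None,fx=3,fy=3,interpolation=cv2.INTER_CUBIC))
E
```

```text
time_s: 6.32
eef_pos: [502.1, 26.4, 225.5]
orientation: [2.55, 1.834, 0.001]
force: [0.1, 0.2, -0.6]
grip_width: 66.3
t 6.325 pos [502.1  26.4 225.5] yaw [ 71.4  -0.  180. ] F [ 0.13  0.21 -0.64] w 66.3
shift tool m [-0.     -0.0002  0.0005]
t 6.325 pos [502.1  26.4 225.5] yaw [ 71.4  -0.  180. ] F [ 0.13  0.21 -0.64] w 66.3
shift tool m [0.1894 0.0616 0.0006]
```

View pics/c7.png

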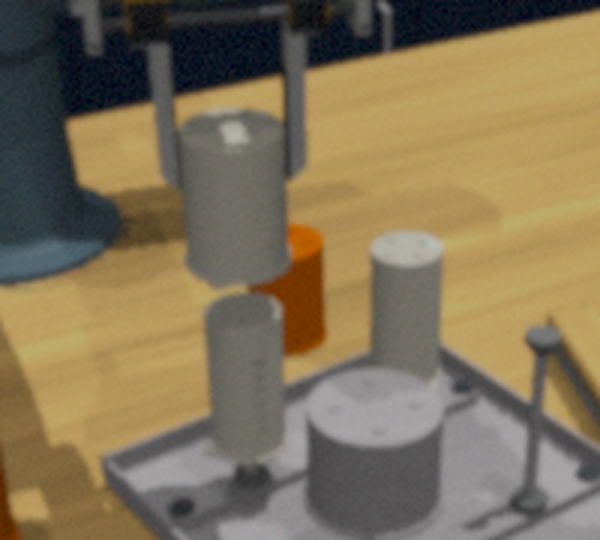

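The large beaker is fully clear, with a gap at crop (240,290). The small one hangs upright on its peg. I carry it over to the empty peg.

```bash
python3 -m creep '[[0.01,0.003,0,0,0,0,0.5],[0.04,0.013,0,0,0,0,0.5],[0.07,0.023,0,0,0,0,0.5],[0.1,0.033,0,0,0,0,0.5],[0.13,0.043,0,0,0,0,0.5],[0.16,0.052,0,0,0,0,0.5],[0.18,0.059,0,0,0,0,0.5],[0.1894,0.0616,0,0,0,0,0.5],[0.1894,0.0616,0,0,0,0,0.5],[0.1894,0.0616,0,0,0,0,0.5]]'
python3 - <<'E'
from h import *
to([620.7,186.3,225])
s=vision.grab_frame("scene"); t=vision.grab_frame("top"); cv2.imwrite("pics/scene8.png",s);cv2.imwrite("pics/c8.png",cv2.resize(s[100:280,270:470],None,fx=3,fy=3,interpolation=cv2.INTER_CUBIC))
E
```

```text
time_s: 7.62
eef_pos: [620.2, 186.0, 224.9]
orientation: [-2.551, -1.834, 0.001]
force: [-0.3, -0.7, -0.6]
grip_width: 65.9
t 7.625 pos [620.2 186.  224.9] yaw [  71.4    0.  -180. ] F [-0.28 -0.72 -0.56] w 65.9
shift tool m [ 0.0005  0.0004 -0.0001]
```

View pics/c8.png

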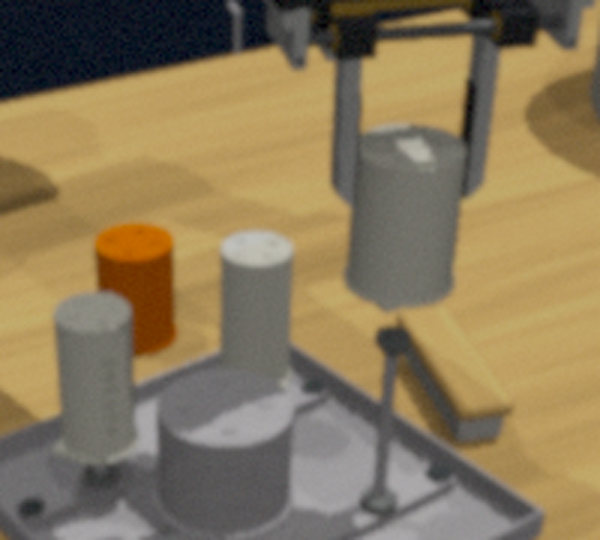

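Beaker axis extrapolates from crop (412,145) and (401,278) to about (395,340), which is on the peg cap. A ray check on the mouth and top, then I lower.

```bash
python3 - <<'E'
from h import *
print("top",plane("scene",(270+412/3-.33,100+147/3-.33),290),"mouth",plane("scene",(270+401/3-.33,100+279/3-.33),199))
print("peg by scene",plane("scene",(400.9,211.6),160))
E
python3 -m creep '[[0,0,0.012,0,0,0,0.5],[0,0,0.03,0,0,0,0.5],[0,0,0.048,0,0,0,0.5],[0,0,0.066,0,0,0,0.5],[0,0,0.084,0,0,0,0.5],[0,0,0.1,0,0,0,0.5],[0,0,0.112,0,0,0,0.5],[0,0,0.118,0,0,0,0.5],[0,0,0.118,0,0,0,0.5]]'
python3 - <<'E'
from h import *
to([620.2,186,97])
s=vision.grab_frame("scene"); cv2.imwrite("pics/scene9.png",s);cv2.imwrite("pics/c9.png",cv2.resize(s[100:280,270:470],None,fx=3,fy=3,interpolation=cv2.INTER_CUBIC))
E
```

```text
top [623.3628886  185.89098959 290.        ] mouth [620.11338463 188.74674115 199.        ]
peg by scene [622.99799738 184.68663814 160.        ]
time_s: 8.85
eef_pos: [620.5, 186.4, 106.8]
orientation: [-2.55, -1.834, 0.0]
force: [-0.1, -0.1, -0.8]
grip_width: 66.5
t 8.85 pos [620.5 186.4 106.8] yaw [  71.4    0.  -180. ] F [-0.06 -0.12 -0.79] w 66.5
shift tool m [-0.0004 -0.0002  0.0098]
```

View pics/c9.png

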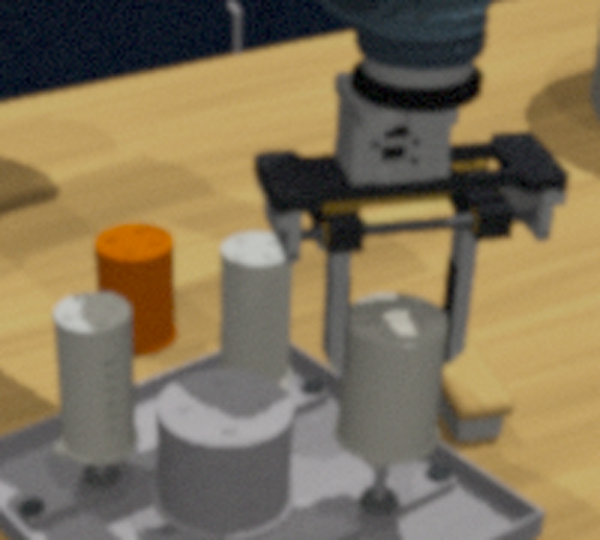

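The beaker is around the peg, and the rod comes out of the mouth at crop (380,470). Contact should come at TCP z≈97. I lower slowly and watch the force.

```bash
for i in 1; do :; done; python3 -m creep '[[0,0,0.002,0,0,0,0.5],[0,0,0.004,0,0,0,0.5],[0,0,0.006,0,0,0,0.5],[0,0,0.008,0,0,0,0.5],[0,0,0.008,0,0,0,0.5]]'
python3 -m creep '[[0,0,0.0005,0,0,0,0.5],[0,0,0.001,0,0,0,0.5],[0,0,0.001,0,0,0,0.5]]'
python3 -m creep '[[0,0,0.0005,0,0,0,0.5],[0,0,0.001,0,0,0,0.5],[0,0,0.001,0,0,0,0.5]]'
```

```text
time_s: 9.52
eef_pos: [620.4, 186.3, 98.8]
orientation: [-2.55, -1.834, 0.001]
force: [0.5, 1.5, 0.2]
grip_width: 66.3
time_s: 9.9
eef_pos: [620.5, 186.4, 98.1]
orientation: [-2.55, -1.834, -0.0]
force: [0.7, -0.0, -0.7]
grip_width: 66.5
time_s: 10.28
eef_pos: [620.5, 186.3, 97.0]
orientation: [-2.55, -1.834, 0.0]
force: [-0.1, -0.3, 0.2]
grip_width: 66.2
```

```bash
python3 -m creep '[[0,0,0.0005,0,0,0,0.5],[0,0,0.001,0,0,0,0.5],[0,0,0.001,0,0,0,0.5]]'
python3 -m creep '[[0,0,0.0005,0,0,0,0.5],[0,0,0.001,0,0,0,0.5],[0,0,0.001,0,0,0,0.5]]'
python3 - <<'E'
from h import *
s=vision.grab_frame("scene"); cv2.imwrite("pics/scene10.png",s)
for _ in range(2):vision.grab_frame("top"); print(telemetry.observe()["force"])
a=cv2.imread("pics/scene9.png")
cv2.imwrite("pics/c10.png",np.hstack([cv2.resize(x[190:270,370:440],None,fx=5,fy=5,interpolation=cv2.INTER_CUBIC) for x in(a,s)]))
E
```

```text
time_s: 10.65
eef_pos: [620.7, 186.4, 96.3]
orientation: [2.55, 1.834, 0.0]
force: [0.2, -0.5, 1.9]
grip_width: 66.3
time_s: 11.02
eef_pos: [620.8, 186.4, 96.1]
orientation: [2.55, 1.834, 0.001]
force: [-4.4, -1.9, 6.2]
grip_width: 65.9
[-2.55699525 -0.90106018  6.07793303]
[-1.91167606 -1.1609912   5.70644186]
```

View pics/c10.png

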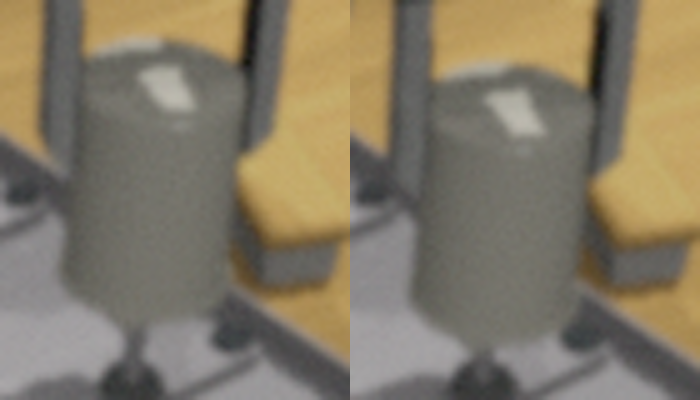

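The beaker rests on the peg at TCP 96.1, with a contact force of about 6 N upwards. I ease off 0.8 mm, then open and withdraw straight up.

```bash
python3 -m creep '[[0,0,-0.0008,0,0,0,0.5],[0,0,-0.0008,0,0,0,0.5]]'
python3 -m creep '[[0,0,0,0,0,0,-0.2],[0,0,0,0,0,0,-0.5],[0,0,0,0,0,0,-0.8],[0,0,0,0,0,0,-1],[0,0,0,0,0,0,-1],[0,0,0,0,0,0,-1],[0,0,0,0,0,0,-1]]'
python3 - <<'E'
from h import *
to([620.2,186,97])
s=vision.grab_frame("scene"); cv2.imwrite("pics/c11.png",cv2.resize(s[100:280,270:470],None,fx=3,fy=3,interpolation=cv2.INTER_CUBIC))
E
```

```text
time_s: 11.42
eef_pos: [620.7, 186.4, 96.2]
orientation: [2.55, 1.834, 0.001]
force: [-2.4, -0.0, 3.9]
grip_width: 66.0
time_s: 12.3
eef_pos: [620.6, 186.4, 95.8]
orientation: [2.55, 1.834, 0.0]
force: [0.2, -0.2, 0.3]
grip_width: 94.0
t 12.3 pos [620.6 186.4  95.8] yaw [ 71.4  -0.  180. ] F [ 0.18 -0.18  0.26] w 94.0
shift tool m [-0.0004 -0.0002 -0.0012]
```

View pics/c11.png

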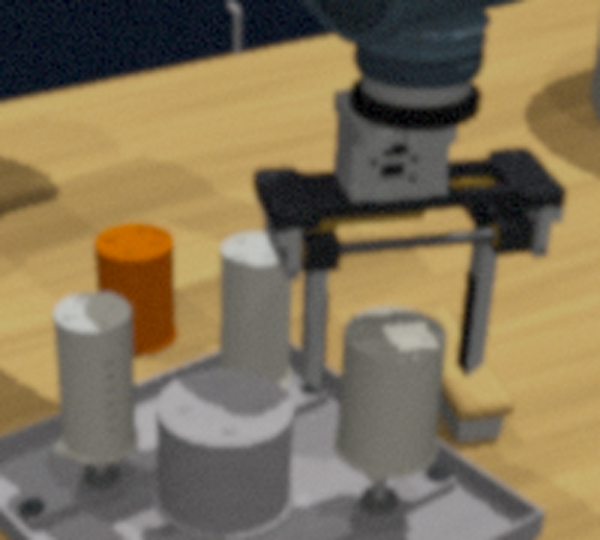

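The beaker hangs upright and the fingers are clear on both sides. I withdraw up.

```bash
python3 -m creep '[[0,0,-0.02,0,0,0,-1],[0,0,-0.05,0,0,0,-1],[0,0,-0.08,0,0,0,-1],[0,0,-0.11,0,0,0,-1],[0,0,-0.14,0,0,0,-1],[0.04,0,-0.16,0,0,0,-1],[0.09,0,-0.16,0,0,0,-1],[0.14,0,-0.16,0,0,0,-1],[0.18,0,-0.16,0,0,0,-1],[0.18,0,-0.16,0,0,0,-1]]'
python3 - <<'E'
from h import *
s=vision.grab_frame("scene"); t=vision.grab_frame("top")
cv2.imwrite("pics/c12.png",np.hstack([cv2.resize(x,None,fx=2,fy=2,interpolation=cv2.INTER_CUBIC) for x in(s[150:350,250:450],t[140:340,210:400])])[:,:800])
cv2.imwrite("pics/top12.png",t);cv2.imwrite("pics/scene12.png",s); to([0,0,0])
E
```

```text
time_s: 13.6
eef_pos: [677.8, 359.4, 256.5]
orientation: [2.548, 1.838, 0.001]
force: [0.4, -0.1, -0.6]
grip_width: 94.0
t 13.7 pos [677.9 356.9 256.9] yaw [ 71.5  -0.  179.9] F [ 0.23  0.06 -0.16] w 94.0
shift tool m [-0.5539 -0.5295  0.2563]
```

View pics/c12.png

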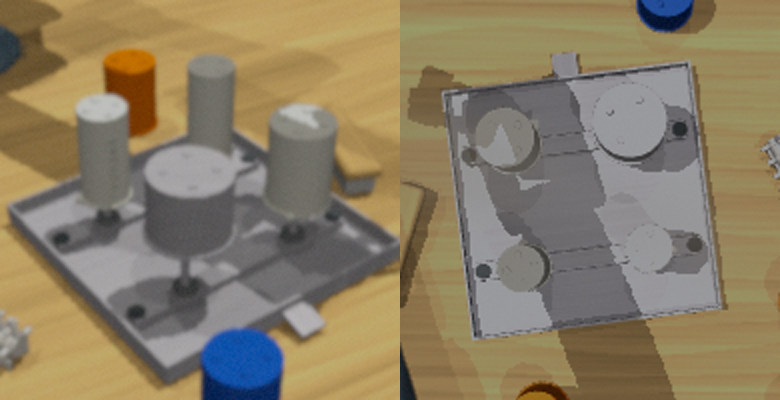

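The picture shows all four pegs occupied. The large beaker's top is at scene (401,211), top (262,209), and the small one's at scene (301,204), top (334,263). I triangulate both.

```bash
python3 - <<'E'
from h import *
print("large top",tri((401,211),(262.3,209.3)),"small top",tri((301.3,203.8),(334,263.3)))
from plant import arm
print(arm.sign_off())
E
```

```text
large top (array([619.84591532, 186.27354957, 159.12355975]), np.float64(1.4991471721627885)) small top (array([503.44494033,  28.44316715, 160.245209  ]), np.float64(0.9940888864285932))
the job is handed in; nothing more can be done
None
```

The large beaker now hangs mouth down on the formerly empty peg, and the small one is still on its own peg. I handed the job in at about 13.7 s. The sign-off reports no verdict.

- **Lift:** I gripped the large beaker across its full diameter (66.3 mm). I raised it 125 mm straight up, until a picture showed it clear of the small one.
- **Placing:** I lowered it slowly onto the empty peg until it touched, at about 6 N. I eased off, opened the fingers and withdrew upwards. The last force reading was near zero.
- **Last check, large beaker:** its top is at (619.8, 186.3), within 1 mm of the measured peg, and it looks upright.
- **Last check, small beaker:** its top is at (503.4, 28.4), about 2 mm from where the pair first hung, and it looks upright.
- **Other things:** the tall beaker and steel cup looked unmoved in the last pictures. The brush and specimen are only partly in that crop. I did not measure any of these again.
- **Disagreements:**
  - The triangulated beaker tops read 159 and 160 mm against the 163 mm expected, and the first heights read about 2 mm low. I put this down to calibration and picking pixels by eye.
  - The open fingertips looked about 26 mm above the nominal TCP, so I went 25 mm lower before gripping.

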